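# Fill up the bench caddy with dispenser bottles

### The job

On the electronics bench a round metal caddy holds five slim dispenser bottles of a rosette of seven: the place in the middle and one place in the ring around it are empty. Stand the two loose slim bottles of the same kind upright on the caddy's floor, one in each empty place (either bottle in either place), each roughly centred in its place so that the rosette is even. Set them down gently, without dropping them or knocking them over; the squat, broad bottle does not belong there.

Things in the scene. Friction and masses are not known exactly. Their poses are not given: they have to be found in the camera images.
- bottle_a: white closed bottle with slim black cap, loose on the bench, about 60 g, one of two alike. Body diameter 32 mm, 52 mm high; shoulder up to 62 mm; then a straight rigid cap of diameter 16 mm, from 62 to 104 mm height, to grip it by. Origin: centre of the underside; z up through the cap. A broader, lower bottle near by (diameter 50 mm, 68 mm high, same cap width) is not meant
- bottle_b: white closed bottle with slim black cap, loose on the bench, about 60 g, the other of the two. Body diameter 32 mm, 52 mm high; shoulder up to 62 mm; then a straight rigid cap of diameter 16 mm, from 62 to 104 mm height, to grip it by. Origin: centre of the underside; z up through the cap. A broader, lower bottle near by (diameter 50 mm, 68 mm high, same cap width) is not meant
- caddy: round aluminium tub, fixed, outer diameter 148, wall 4, height 45, floor 5 mm thick. Origin: centre of its underside, right below the empty middle place; z up. Six ring places 44 mm from the centre, every 60 degrees from its +x axis; the one on +x is empty, five hold bottles like the loose ones, held fast, tops 109 mm above the bench. 28 mm free between caps, 12 mm between bodies. Dark discs mark the empty places
- ring_gap (a point): the empty place in the ring: the point on the caddy's floor (5 mm above the bench) at the centre of that place, 44 mm along the caddy's +x axis; its axes are those of the caddy
There are look-alikes about, which are no part of the job. Of the things shaped like the caddy, the aluminium one is meant.

How it is judged:
At the end, for the whole second after the job is handed in: One loose slim bottle stands in the middle of the caddy and the other in the ring gap, each within 15 mm of the centre of its place, on the caddy's floor (underside at most 12 mm above the caddy's underside), upright within 10 degrees and at rest (((horizontal distance between bottle_a and caddy below 0.015 m and horizontal distance between bottle_b and ring_gap below 0.015 m) or (horizontal distance between bottle_b and caddy below 0.015 m and horizontal distance between bottle_a and ring_gap below 0.015 m)) and z of each of bottle_a, bottle_b in the frame of caddy below 0.012 m and angle between each of bottle_a, bottle_b's own z axis and vertical below 0.1745 rad and linear speed of each of bottle_a, bottle_b below 0.02 m/s); the robot touches nothing.
It fails at once if one of the two bottles is dropped (moves faster than 0.6 m/s with no finger on it, a free fall of about 2 cm) ((contact force between the fingers and bottle_a below 0.05 N and linear speed of bottle_a above 0.6 m/s) or (contact force between the fingers and bottle_b below 0.05 N and linear speed of bottle_b above 0.6 m/s)).
It fails at once if one of the two bottles is knocked over (tilted more than 50 degrees) (angle between any of bottle_a, bottle_b's own z axis and vertical above 0.87 rad).
It also fails if it takes over 69 s, if anything falls off the work surface, if the arm or the gripper's body presses on something with over 40 N, if the wrist force passes 120 N, or if a joint passes its speed limit or range.

### The arm

A 7-joint arm with a two-finger parallel gripper is mounted at the origin on the work surface. World frame = base frame: x ahead of the robot, y to its left, z up, the work surface at z = 0. Lengths are in m, angles in rad, forces in N, time in s.
With the tool pointing down it reaches from about 0.4 to 0.9 m from the base axis. Payload 5.5 kg.
Tool frame: the origin (TCP) lies midway between the tips of the shut fingers; the grasp point (between the pads) lies 19 mm behind it (manip.grip_depth is the distance from the TCP to the grasp point, in m); z points along the fingers, x is the direction in which the jaws open and shut, and the axes are right-handed (so a half turn about z gives the same grasp; the last joint's range is limited). The gripper opens to 92 mm and grips with 3 to 60 N. Pads are 19 mm wide; open, the fingers measure 130 mm over their backs; the gripper's body (75 mm by 190 mm) begins 47 mm behind the grasp point.
Start: joints at [1.551, 0.501, -0.427, 1.55, 0.221, 1.138, -0.21], TCP at [0.181, -0.624, 0.202] pointing down, gripper open.
Joint ranges: [-2.88, 2.88], [-0.31, 2.03], [-1.54, 1.56], [0.2, 2.42], [-1.41, 4.55], [0.19, 2.02], [-2.57, 2.57]. Speed limits (rad/s): [2.57, 2.57, 3.14, 3.14, 3.14, 3.14, 3.14].

### API

Orientations are given as a unit quaternion [x, y, z, w].
In Python, from bench import manip, effector, viewer gives the robot as it stands. Calls block until the motion is done:
- manip.move_pose(position, orientation): joint-space move of the TCP to a pose.
- manip.servo_line(position, ori=None, vel=0.15): straight line of the TCP; ori=None keeps the orientation; vel is the mean speed in m/s.
- manip.movej(angles): joint-space move.
- effector.open_jaws() and effector.close(f_grip=None): open the fingers fully, or close them until they stop; f_grip is the grip in N (None keeps the last).
- manip.sleep(seconds).
- manip.solve_ik(position, orientation): joint angles nearest the present ones, or None.
- viewer.get_image(name): name is "scene" or "top"; returns the picture (420x560x3 uint8, red, green, blue); there is no depth.
- viewer.get_calibration(name): a dict with "vfov" (degrees; the focal length in pixels is half the picture's height over the tangent of half this angle, whatever the lens; pixels are square), "cx", "cy" (the principal point, pixels), "eye" and "attitude" of the camera in the world. Camera axes: x right, y down, z forward; pixel columns grow to the right and rows downward; lengths in m; the calibration is good to about 2 mm. A picture is of the moment at which its call begins. get_calibration takes no time and is no camera call.
A pose or a line that the arm cannot do raises manip.PlanningError and nothing moves.
- manip.hand_in(): hands the job in, once; it reports no verdict.
Readings, each from a call of its own:
- manip.current_clock(): time.
- manip.current_q(): joint angles.
- manip.current_joint_velocities(): joint speeds.
- manip.current_tau(): joint torques, N m.
- manip.current_tool_pos(): TCP position.
- manip.current_tcp_rot(): TCP orientation.
- manip.current_force(): force on the tool from outside, world axes, zero at the start.
- manip.current_wrist_torque(): the same for the moment, N m.
- manip.current_finger_gap(): finger opening in m.
Only numpy, scipy, OpenCV 4.12 (cv2) and the standard library are available. Lean on these libraries where they do the work, as an engineer would, in place of code of your own. Each camera call takes 0.05 s, during which the arm holds its last target.

## Working session

There is one attempt and no reset: what is moved stays moved. The work goes in short steps, each a Python script; the robot and the scene stay as the last script left them, time stands still between calls to the robot, and variables do not carry over. Pictures are saved under pics/ and viewed, and the job is handed in when it is done.

```bash
mkdir -p pics; ls; python3 - <<'E'
from bench import manip, effector, viewer
import cv2
for n in ("scene","top"):
    cv2.imwrite(f"pics/{n}0.png",viewer.get_image(n)[:,:,::-1]); print(n,viewer.get_calibration(n))
print(manip.current_clock(),manip.current_tool_pos(),manip.current_tcp_rot(),manip.grip_depth,manip.current_finger_gap())
E
```

```text
pics
scene {'vfov': 47.28764622602861, 'cx': 283.6967683190009, 'cy': 213.80713611506997, 'eye': array([ 1.30189839, -0.13468142,  0.71829894]), 'attitude': array([ 0.68125377,  0.58471736, -0.29489019, -0.32716767])}
top {'vfov': 51.191169295328834, 'cx': 277.0449663790305, 'cy': 211.05547321368846, 'eye': array([ 0.33716393, -0.02522801,  1.08590338]), 'attitude': array([-0.70184479,  0.71130656, -0.01907008,  0.03306378])}
0.1 [ 0.18112943 -0.62356453  0.2006832 ] [ 7.99702451e-01 -6.00395895e-01 -6.80525422e-04 -5.43721661e-04] 0.0188 0.09171026028648381
```

View pics/scene0.png

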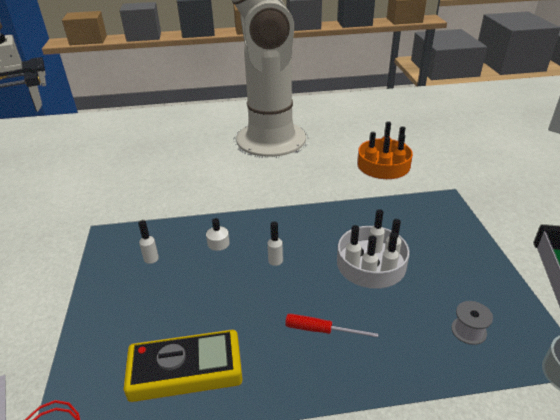

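View pics/top0.png

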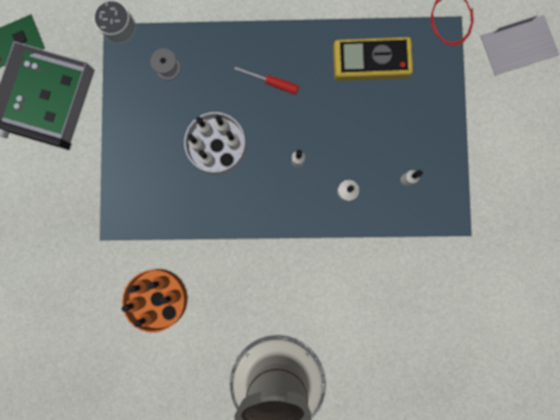

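The top view shows the grey caddy at (215,142) with two dark discs. The slim bottles are at about (298,157) and (411,178), and the squat one is at (348,190). I'll zoom in and measure next.

```bash
cat > h.py <<'E'
import numpy as np, cv2
from scipy.spatial.transform import Rotation as R
from bench import manip, effector, viewer
def ray(n,uv):
    c=viewer.get_calibration(n); f=210/np.tan(np.radians(c['vfov'])/2)
    d=np.array([(uv[0]-c['cx'])/f,(uv[1]-c['cy'])/f,1.])
    return c['eye'],R.from_quat(c['attitude']).apply(d)
def onz(n,uv,z):
    e,d=ray(n,uv); return e+d*(z-e[2])/d[2]
def proj(n,p):
    c=viewer.get_calibration(n); f=210/np.tan(np.radians(c['vfov'])/2)
    q=R.from_quat(c['attitude']).inv().apply(np.array(p)-c['eye']); return np.array([c['cx']+f*q[0]/q[2],c['cy']+f*q[1]/q[2]])
def tri(a,b):
    (e1,d1),(e2,d2)=ray("scene",a),ray("top",b)
    t=np.linalg.lstsq(np.c_[d1,-d2],e2-e1,rcond=None)[0]
    p,q=e1+t[0]*d1,e2+t[1]*d2; return (p+q)/2,np.linalg.norm(p-q)
E
python3 - <<'E'
import cv2,numpy as np
t=cv2.imread('pics/top0.png'); s=cv2.imread('pics/scene0.png')
a=cv2.resize(t[100:185,175:260],(400,400),interpolation=cv2.INTER_CUBIC)
b=cv2.resize(t[130:215,280:440],(753,400),interpolation=cv2.INTER_CUBIC)
cv2.imwrite('pics/a.png',a)
cv2.imwrite('pics/b.png',b)
c=cv2.resize(s[200:290,325:425],(600,540),interpolation=cv2.INTER_CUBIC); cv2.imwrite('pics/c.png',c)
E
```

```text
(no output)
```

View pics/a.png

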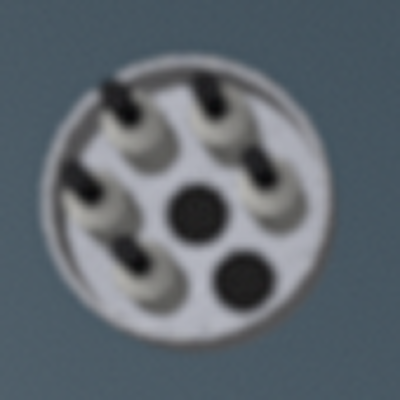

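View pics/b.png

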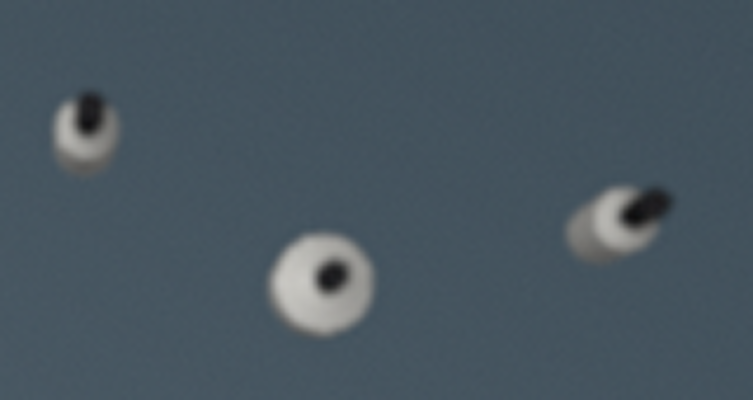

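View pics/c.png

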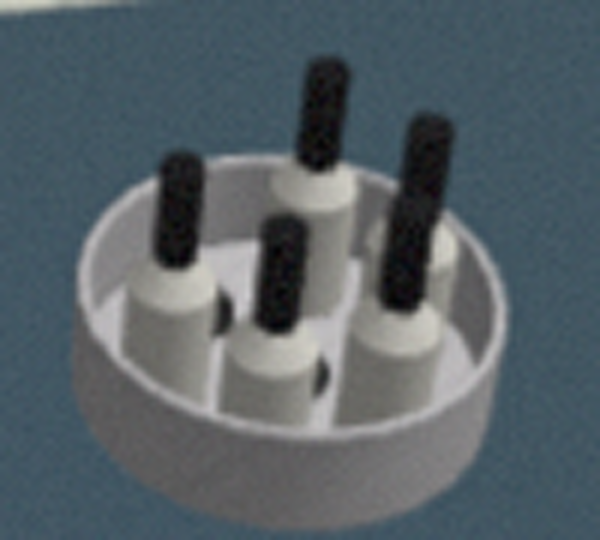

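```bash
python3 - <<'E'
from h import *
t=cv2.imread('pics/top0.png'); s=cv2.imread('pics/scene0.png')
def blobs(im,x0,x1,y0,y1,th):
    K=6
    g=cv2.resize(im[y0:y1,x0:x1].max(2),None,fx=K,fy=K,interpolation=cv2.INTER_LINEAR)
    n,l,st,c=cv2.connectedComponentsWithStats((g<th).astype(np.uint8))
    return [((c[i]+.5)/K-.5+[x0,y0],st[i,4]/K/K,(st[i,:4]/K+[x0,y0,0,0]).round(1)) for i in range(1,n) if st[i,4]>20*K]
for z,n,im,b in ((.005,'top',t,(185,245,110,175)),):
    for c,a,st in blobs(im,*b,65): print('disc',c.round(2),round(a,1),st,onz(n,c,.005).round(4))
T=blobs(t,285,435,145,205,60); S=blobs(s,130,300,210,260,60)
for x in T: print('T',x)
for x in S: print('S',x)
for a in S:
  for b in T:
    p,e=tri(a[0],b[0])
    if e<.02: print(p.round(4),round(e,4),a[0].round(1),b[0].round(1))
# white bodies mask in top
g=cv2.resize(t[145:205,285:435],None,fx=6,fy=6); m=((g.max(2)>110)|(g.max(2)<60)).astype(np.uint8)
# rim
K=6
g=cv2.resize(t[100:185,175:260],None,fx=K,fy=K); hsv=g.astype(int)
m=((hsv[...,2]>100)).astype(np.uint8)
cs=max(cv2.findContours(m,cv2.RETR_EXTERNAL,cv2.CHAIN_APPROX_NONE)[0],key=cv2.contourArea)
e=cv2.fitEllipse(cv2.convexHull(cs)); c=(np.array(e[0])+.5)/K-.5+[175,100]
print('rim',c,np.array(e[1])/K,onz('top',c,.045))
f=210/np.tan(np.radians(51.191)/2); print('expected dia px',f*.148/(1.086-.045))
E
```

```text
disc [219.14 119.52] 45.2 [215.7 115.5   7.5   9.7] [0.6504 0.1386 0.005 ]
disc [200.32 121.46] 47.3 [196.8 117.3   8.2   9.3] [0.6463 0.1862 0.005 ]
disc [229.63 135.12] 39.4 [226.3 131.    7.5   9. ] [0.61   0.1123 0.005 ]
disc [191.77 138.34] 44.8 [188.2 133.8   8.7   9.5] [0.6034 0.2077 0.005 ]
disc [216.52 145.09] 100.2 [211.3 140.   11.3  11.2] [0.5852 0.1454 0.005 ]
disc [202.47 153.63] 38.8 [198.8 150.    8.2   8.3] [0.5641 0.1807 0.005 ]
disc [226.37 159.28] 101.8 [221.2 154.2  11.5  11.3] [0.5488 0.1207 0.005 ]
T (array([298.74985367, 153.43846942]), np.float64(31.63888888888889), array([296.8, 150. ,   5. ,   8. ]))
T (array([417.18943798, 173.69244186]), np.float64(47.77777777777778), array([412.7, 170.3,   9.8,   7.5]))
T (array([350.11474559, 188.33203531]), np.float64(17.833333333333332), array([348.2, 186.5,   5. ,   4.7]))
S (array([215.48876883, 223.79937787]), np.float64(70.69444444444444), array([212.3, 218.3,   7.2,  12.2]))
S (array([143.37942169, 229.26856744]), np.float64(126.16666666666667), array([138.5, 221. ,  10.5,  17.8]))
S (array([273.9146786 , 230.66259848]), np.float64(125.75), array([270.5, 221.8,   7.7,  18.8]))
[ 0.4646 -0.1786  0.0567] 0.0009 [215.5 223.8] [350.1 188.3]
[ 0.4926 -0.3276  0.0844] 0.0008 [143.4 229.3] [417.2 173.7]
[ 0.5438 -0.058   0.0856] 0.0007 [273.9 230.7] [298.7 153.4]
rim [213.99546305 141.80045573] [61.65674845 62.49930827] [0.58416574 0.14515703 0.045     ]
expected dia px 62.326648325429595
```

```bash
cat >> h.py <<'E'
C=np.array([.585,.1453]); A=np.radians(-146.0); U=np.array([np.cos(A),np.sin(A)]); G=C+.044*U
B1=np.array([.5438,-.058]); B2=np.array([.4926,-.3276])
def quat(jaw):  # tool z down, tool x along jaw angle
    x=np.array([np.cos(jaw),np.sin(jaw),0]); z=np.array([0,0,-1.]); return R.from_matrix(np.c_[x,np.cross(z,x),z]).as_quat()
E
python3 - <<'E'
from h import *
for k in (1,-1):
    q=quat(A+k*np.pi/2)
    for p in (B1,B2,C,G):
        for z in (.068,.26):
            s=manip.solve_ik([*p,z],q); print(k,p.round(3),z,None if s is None else np.round(s,2))
E
```

```text
1 [ 0.544 -0.058] 0.068 [ 0.65  0.58 -0.76  1.91  0.52  0.86 -1.36]
1 [ 0.544 -0.058] 0.26 [ 0.89  0.41 -1.07  1.73  0.38  1.23 -1.25]
1 [ 0.493 -0.328] 0.068 [ 0.98  0.6  -0.57  1.8   0.41  0.87 -0.77]
1 [ 0.493 -0.328] 0.26 [ 1.07  0.39 -0.69  1.63  0.26  1.22 -0.65]
1 [0.585 0.145] 0.068 [ 0.41  0.78 -1.    1.76  0.76  1.03 -1.85]
1 [0.585 0.145] 0.26 [ 0.35  0.46 -0.87  1.6   0.36  1.25 -1.56]
1 [0.549 0.121] 0.068 [ 0.49  0.74 -1.04  1.87  0.76  0.99 -1.86]
1 [0.549 0.121] 0.26 [ 0.69  0.65 -1.4   1.69  0.65  1.37 -1.79]
-1 [ 0.544 -0.058] 0.068 [ 0.96  0.92 -1.3   1.9   0.99  1.17  1.43]
-1 [ 0.544 -0.058] 0.26 [ 1.01  0.53 -1.29  1.73  0.53  1.3   1.76]
-1 [ 0.493 -0.328] 0.068 [ 1.39  0.99 -1.31  1.79  1.03  1.23  1.94]
-1 [ 0.493 -0.328] 0.26 [ 1.41  0.65 -1.3   1.62  0.63  1.37  2.2 ]
-1 [0.585 0.145] 0.068 [ 0.55  1.01 -1.31  1.76  1.04  1.25  1.12]
-1 [0.585 0.145] 0.26 [ 0.56  0.67 -1.3   1.59  0.66  1.39  1.36]
-1 [0.549 0.121] 0.068 [ 0.62  0.95 -1.31  1.86  1.01  1.19  1.12]
-1 [0.549 0.121] 0.26 [ 0.66  0.57 -1.3   1.69  0.57  1.32  1.42]
```

```bash
python3 - <<'E'
from h import *
q=quat(A+np.pi/2)
manip.move_pose([*B2,.2],q); print(manip.current_clock())
manip.servo_line([*B2,.068],vel=.1)
cv2.imwrite('pics/p1.png',np.vstack([cv2.resize(viewer.get_image("scene")[170:290,80:240],None,fx=4,fy=4)[:,:,::-1]]))
print(manip.current_clock(),manip.current_tool_pos(),manip.current_force())
E
```

```text
1.6833
3.2 [ 0.49315225 -0.32791017  0.06876018] [ 0.59864218 -0.07439383 -0.13077004]
```

View pics/p1.png

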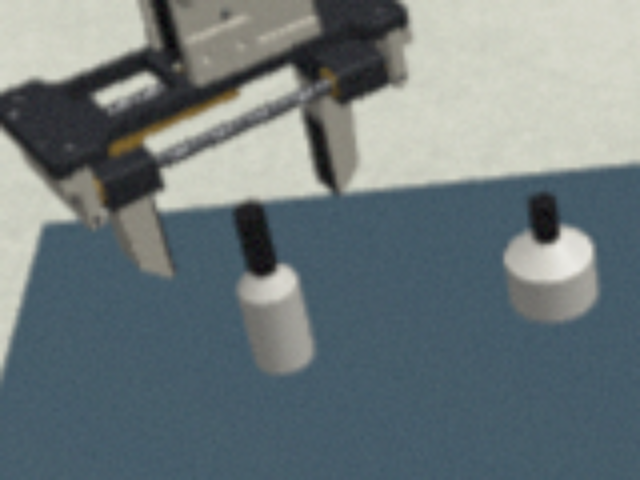

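The fingertip midpoint, about (250,232) in the crop, looks about 9 px above the cap base at (264,270). I'll check this before closing.

```bash
python3 - <<'E'
from h import *
p=manip.current_tool_pos(); r=R.from_quat(manip.current_tcp_rot())
x=r.apply([1,0,0]); g=manip.current_finger_gap(); print(p,g,r.as_matrix().round(3))
crop=lambda uv:((uv-[80,170])*4).round(1)
for s in (0,-1,1): print(s,crop(proj('scene',p+s*x*g/2)),crop(proj('scene',p+s*x*(g/2+.019))),proj('top',p+s*x*g/2))
for z in (0,.062,.104): print(z,crop(proj('scene',[*B2,z])))
im=viewer.get_image('top'); cv2.imwrite('pics/t1.png',cv2.resize(im[120:220,340:480],None,fx=5,fy=5)[:,:,::-1])
E
```

```text
[ 0.49315225 -0.32791017  0.06876018] 0.09187323119172754 [[ 0.559 -0.829  0.001]
 [-0.829 -0.559 -0.001]
 [ 0.001 -0.    -1.   ]]
0 [257.9 260.5] [257.9 260.5] [415.13161951 174.51047164]
-1 [333.8 222.7] [364.2 207.6] [399.03765359 185.72642124]
1 [178.3 300.2] [144.2 317.1] [431.19087043 163.31871507]
0 [283.2 355.3]
0.062 [261.1 269.6]
0.104 [245.2 207.7]
```

View pics/t1.png

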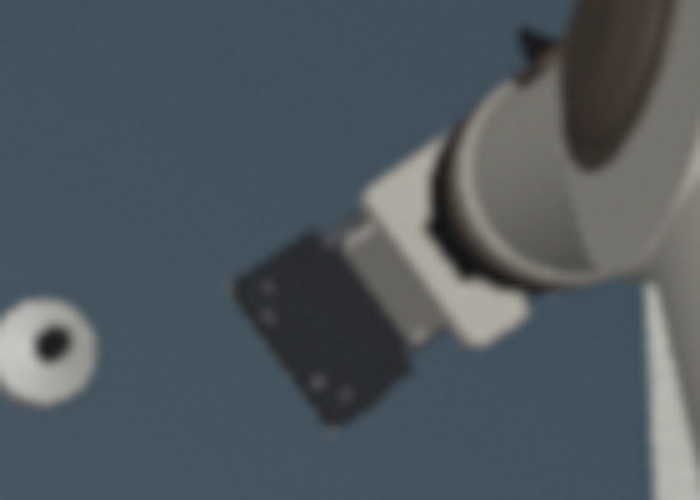

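```bash
python3 - <<'E'
from h import *
p=manip.current_tool_pos(); r=R.from_quat(manip.current_tcp_rot()); x=r.apply([1,0,0]);y=r.apply([0,1,0])
crop=lambda uv:((uv-[340,120])*5).round(1)
for z in (.066,.1):
  for w in (-.0375,.0375): print(z,w,crop(proj('top',p-x*.095+y*w+[0,0,z])))
im=viewer.get_image('scene'); cv2.imwrite('pics/s2.png',cv2.resize(im[20:290,60:240],None,fx=3,fy=3)[:600,:,::-1]); im0=im
print(manip.current_q(),manip.current_joint_velocities().round(3))
E
```

```text
0.066 -0.0375 [191.6 302.7]
0.066 0.0375 [293.1 443.7]
0.1 -0.0375 [208.6 291.2]
0.1 0.0375 [314.  437.3]
[ 0.98404772  0.5978343  -0.58641442  1.80021062  0.42029611  0.86942984
 -0.77607735] [-0.001  0.002  0.001  0.002  0.003  0.001 -0.001]
```

```bash
python3 - <<'E'
import cv2
im=cv2.imread('pics/s2.png'); print(im.shape)
E
```

```text
(600, 540, 3)
```

View pics/s2.png

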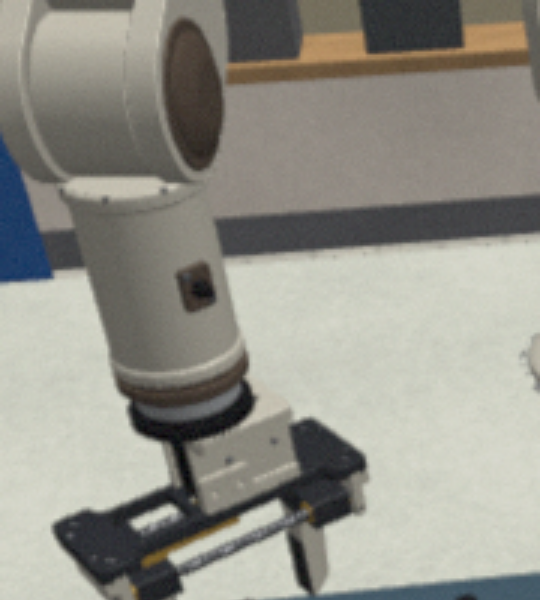

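The bottle projects where predicted, but the open fingertips look about 18 mm higher than the reported TCP. Closing at this height is safe either way, so I'll close lightly and look.

```bash
python3 - <<'E'
from h import *
effector.close(10); print(manip.current_clock(),manip.current_finger_gap(),manip.current_force())
im=viewer.get_image('scene'); cv2.imwrite('pics/s3.png',cv2.resize(im[170:290,80:240],None,fx=4,fy=4)[:,:,::-1])
print(((proj('scene',manip.current_tool_pos())-[80,170])*4))
E
```

```text
4.4667 0.015392171955313635 [-0.39778443  0.33149841 -0.06736265]
[258.95313479 260.8950952 ]
```

View pics/s3.png

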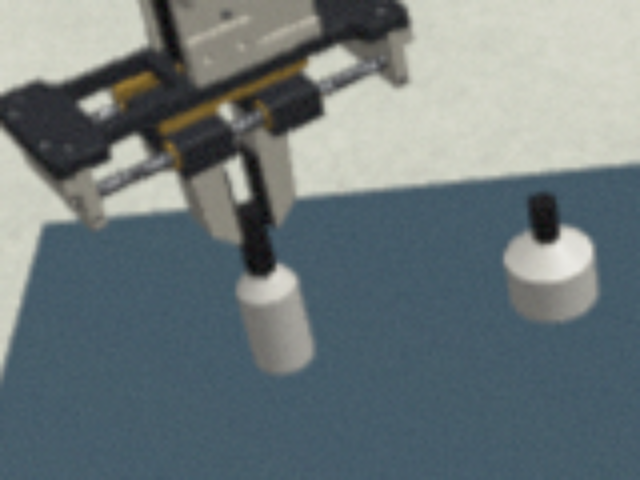

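Gap 15.4 mm, so the cap is held, on its upper part. I'll firm up the grip, lift 3 cm and check.

```bash
python3 - <<'E'
from h import *
effector.close(25); p=manip.current_tool_pos()
manip.servo_line([p[0],p[1],p[2]+.03],vel=.05); manip.sleep(.3)
print(manip.current_clock(),manip.current_finger_gap(),manip.current_force(),manip.current_tool_pos())
im=viewer.get_image('scene'); cv2.imwrite('pics/s4.png',cv2.resize(im[170:290,80:240],None,fx=4,fy=4)[:,:,::-1])
E
```

```text
5.7833 0.0150453548768613 [ 0.37282195 -0.70884937 -0.45787162] [ 0.49238131 -0.32740877  0.09767621]
```

View pics/s4.png

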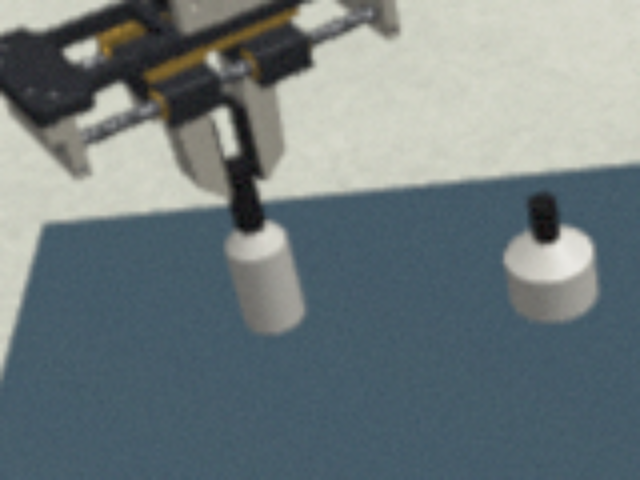

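The bottle is lifted and hangs upright. Next, move it above the middle place and check it in both views.

```bash
python3 - <<'E'
from h import *
q=quat(A+np.pi/2)
p=manip.current_tool_pos()
manip.servo_line([p[0],p[1],.24],vel=.15)
manip.move_pose([*C,.24],q); manip.sleep(.3)
print(manip.current_clock(),manip.current_finger_gap(),manip.current_tool_pos(),C)
im=viewer.get_image('scene'); cv2.imwrite('pics/s5.png',cv2.resize(im[130:300,300:450],None,fx=3.5,fy=3.5)[:,:,::-1])
im=viewer.get_image('top'); cv2.imwrite('pics/t5.png',cv2.resize(im[80:200,140:300],None,fx=4,fy=4)[:,:,::-1])
E
```

```text
8.9917 0.01463336934811496 [0.58522135 0.14458687 0.23999332] [0.585  0.1453]
```

View pics/s5.png

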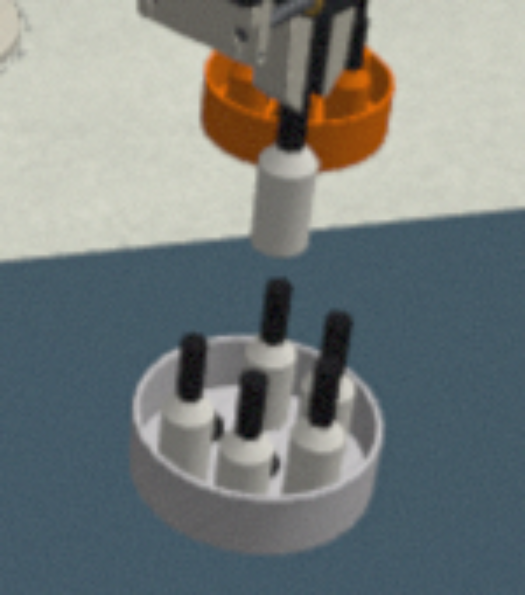

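View pics/t5.png

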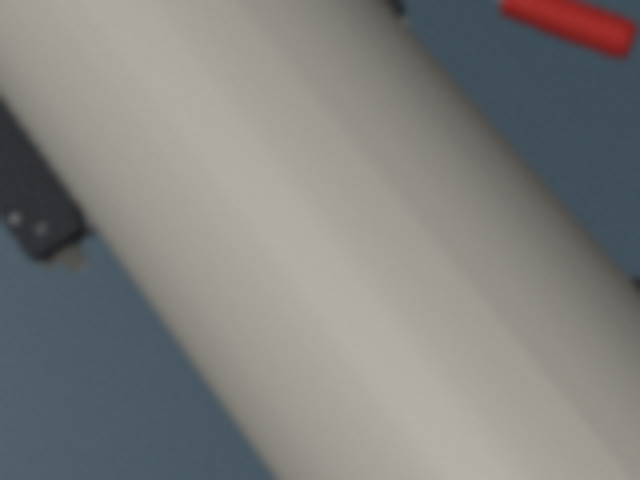

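```bash
python3 - <<'E'
from h import *
p=manip.current_tool_pos(); print(manip.current_finger_gap(),p)
for h in (-.0687,-.0687+.052,-.0687+.062,-.0687+.104): print(((proj('scene',p+[0,0,h])-[300,130])*3.5).round(1))
# side extents of body
y=R.from_quat(viewer.get_calibration('scene')['attitude']).apply([1,0,0])
for h in (-.0687,-.0167): print([((proj('scene',p+[0,0,h]+s*.016*y)-[300,130])*3.5).round(1) for s in(-1,1)])
E
```

```text
0.014644940187732887 [0.58508689 0.14491209 0.24001677]
[279. 241.]
[289.1 161.8]
[291.1 146. ]
[299.9  76.9]
[array([249.9, 241. ]), array([308., 241.])]
[array([259. , 161.8]), array([319.1, 161.8])]
```

Predicted and seen outlines agree to within about 1 px: body columns 250–308 at the base, cap base at (291,148). Now lower it, feeling for contact at the end.

```bash
python3 - <<'E'
from h import *
manip.servo_line([*C,.13],vel=.12); print(manip.current_force(),manip.current_tool_pos())
manip.servo_line([*C,.078],vel=.05); manip.sleep(.2); f0=manip.current_force(); print(f0,manip.current_tool_pos(),manip.current_finger_gap())
for z in np.arange(.0770,.0715,-.001):
    manip.servo_line([*C,z],vel=.02); manip.sleep(.15); f=manip.current_force()
    print(round(z,4),(f-f0).round(2),manip.current_tool_pos().round(4))
    if abs(f[2]-f0[2])>1.5: break
print(manip.current_clock())
im=viewer.get_image('scene'); cv2.imwrite('pics/s6.png',cv2.resize(im[130:300,300:450],None,fx=3.5,fy=3.5)[:,:,::-1])
E
```

```text
[-0.11896592 -0.06501201  0.17014905] [0.58564185 0.14571639 0.13082917]
[-0.6399412   0.8084101  -0.93370098] [0.58524657 0.14531625 0.07833257] 0.014697785325043162
0.077 [ 0.3  -0.77  0.37] [0.585  0.1453 0.077 ]
0.076 [1.37 0.43 0.97] [0.585  0.1453 0.076 ]
0.075 [ 0.5  -0.77  1.  ] [0.585  0.1453 0.075 ]
0.074 [ 0.48 -0.82  0.51] [0.585  0.1453 0.074 ]
0.073 [ 1.49 -1.9   0.99] [0.585  0.1453 0.073 ]
0.072 [-0.45  0.31  6.46] [0.5856 0.1459 0.0729]
13.95
```

View pics/s6.png

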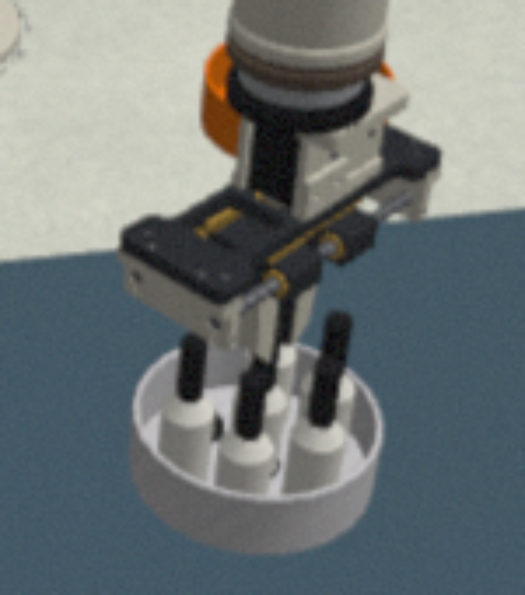

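Floor contact came at the expected height (z ≈ 0.073). The picture shows the bottle in the middle with its neighbours undisturbed. Release and rise.

```bash
python3 - <<'E'
from h import *
manip.servo_line([*C,.0733],vel=.02)
effector.open_jaws(); print(manip.current_finger_gap(),manip.current_force())
p=manip.current_tool_pos(); manip.servo_line([p[0],p[1],.2],vel=.12)
q=quat(A+np.pi/2)
manip.move_pose([*B1,.2],q); print(manip.current_clock())
cv2.imwrite('pics/s7.png',cv2.resize(viewer.get_image('scene')[130:300,250:450],None,fx=3.5,fy=3.5)[:,:,::-1])
cv2.imwrite('pics/t7f.png',viewer.get_image('top')[:,:,::-1])
im=cv2.imread('pics/t7f.png'); cv2.imwrite('pics/t7.png',cv2.resize(im[80:200,160:320],None,fx=5,fy=5))
E
```

```text
0.09180125718915354 [ 0.16527941 -0.35948316 -0.409548  ]
17.5833
```

View pics/s7.png

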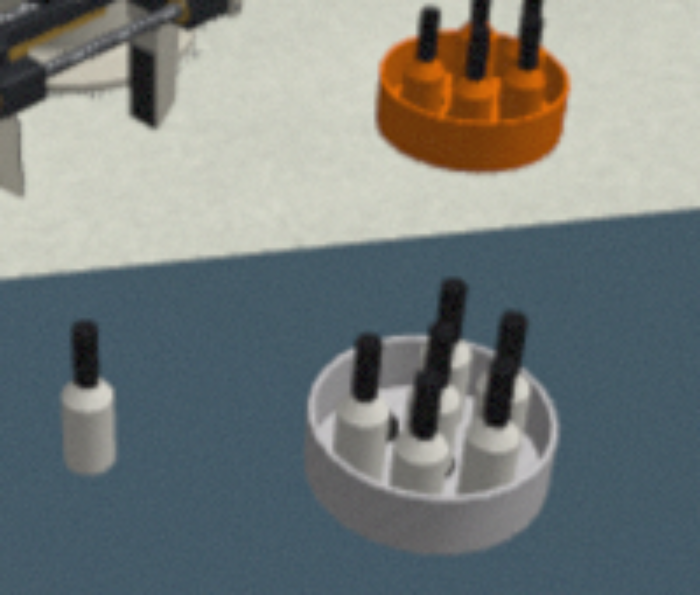

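View pics/t7.png

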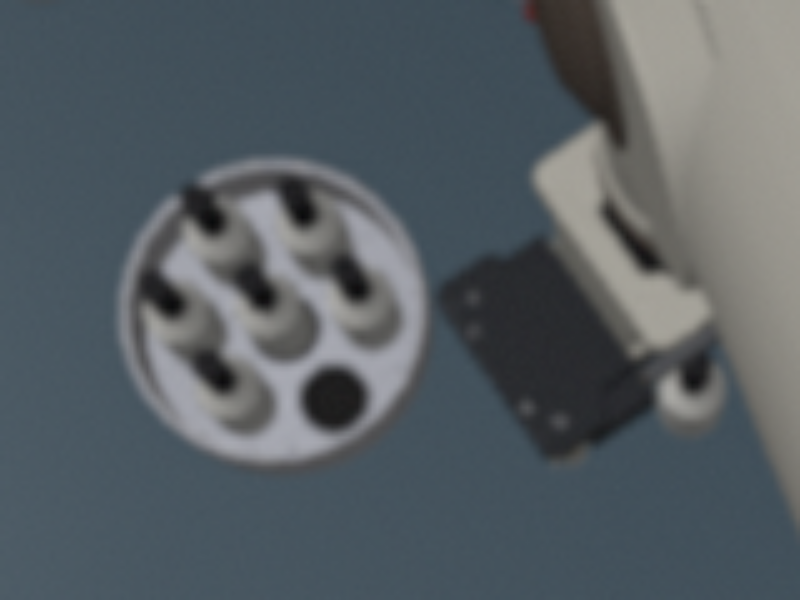

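The middle bottle stands upright and evenly centred, with its body at top crop (285,325); the gap disc at (335,397) is free. Now the second bottle, the same way.

```bash
python3 - <<'E'
from h import *
q=quat(A+np.pi/2)
manip.servo_line([*B1,.0677],vel=.1)
effector.close(10); effector.close(25); p=manip.current_tool_pos(); print(p,manip.current_finger_gap(),manip.current_force())
manip.servo_line([p[0],p[1],.10],vel=.05)
manip.servo_line([p[0],p[1],.24],vel=.12)
print(manip.current_finger_gap(),manip.current_clock())
manip.move_pose([*G,.24],q); manip.sleep(.3)
print(manip.current_clock(),manip.current_finger_gap(),manip.current_tool_pos(),G)
P=manip.current_tool_pos()
for h in (0,.052,.062): print(((proj('scene',P+[0,0,h-p[2]])-[300,130])*3.5).round(1))
im=viewer.get_image('scene'); cv2.imwrite('pics/s8.png',cv2.resize(im[130:300,300:450],None,fx=3.5,fy=3.5)[:,:,::-1])
E
```

```text
[ 0.54376166 -0.0579529   0.06769434] 0.015022818446581836 [-0.00835779  0.13421828  0.53289281]
0.014879782951074463 22.6583
23.7 0.015059946509356837 [0.54881273 0.11919565 0.23982136] [0.54852235 0.12069551]
[215.9 207.2]
[223.6 129.1]
[225.1 113.4]
```

View pics/s8.png

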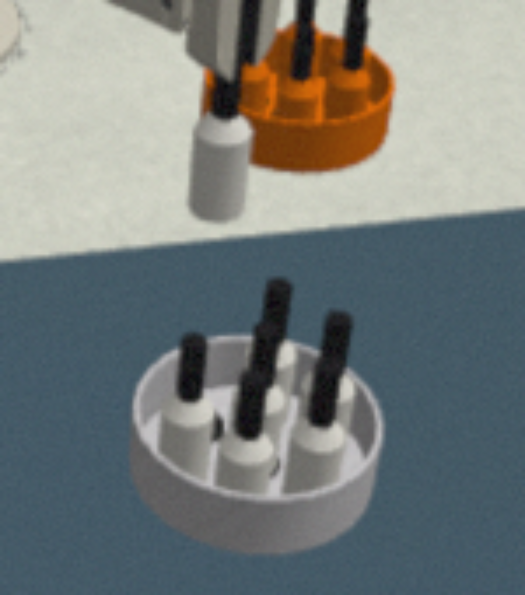

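The held bottle's underside at (217,208) matches the prediction of (216,207). Lower it.

```bash
python3 - <<'E'
from h import *
manip.servo_line([*G,.13],vel=.12); print(manip.current_force(),manip.current_tool_pos())
manip.servo_line([*G,.077],vel=.05); manip.sleep(.2); f0=manip.current_force(); print(f0,manip.current_tool_pos(),manip.current_finger_gap())
for z in np.arange(.0760,.0700,-.001):
    manip.servo_line([*G,z],vel=.02); manip.sleep(.15); f=manip.current_force()
    print(round(z,4),(f-f0).round(2),manip.current_tool_pos().round(4))
    if abs(f[2]-f0[2])>3: break
z=manip.current_tool_pos()[2]
if abs(f[2]-f0[2])>3 and z<.0745:
    manip.servo_line([*G,z+.0004],vel=.02)
    effector.open_jaws(); print(manip.current_finger_gap(),manip.current_force())
    manip.servo_line([*G,.2],vel=.12)
    manip.move_pose([*B1,.25],quat(A+np.pi/2)); print(manip.current_clock())
    cv2.imwrite('pics/s9.png',cv2.resize(viewer.get_image('scene')[130:300,250:450],None,fx=3.5,fy=3.5)[:,:,::-1])
    cv2.imwrite('pics/t9f.png',viewer.get_image('top')[:,:,::-1])
    im=cv2.imread('pics/t9f.png'); cv2.imwrite('pics/t9.png',cv2.resize(im[80:200,160:320],None,fx=5,fy=5))
E
```

```text
[0.55544137 0.27970617 0.18519979] [0.54917082 0.12110252 0.13077498]
[ 0.94422678 -0.67546443 -1.33837134] [0.54876377 0.12072326 0.07731286] 0.015019808989630705
0.076 [-1.75  0.33  0.83] [0.5485 0.1207 0.076 ]
0.075 [-0.86  0.74  0.65] [0.5485 0.1207 0.075 ]
0.074 [-1.18  1.3   0.67] [0.5485 0.1207 0.074 ]
0.073 [-1.28  1.16  0.43] [0.5485 0.1207 0.073 ]
0.072 [-1.79  2.    6.59] [0.549  0.1211 0.0725]
0.0920848101763729 [ 0.07415437 -0.67362563  0.27847318]
31.7333
```

View pics/s9.png

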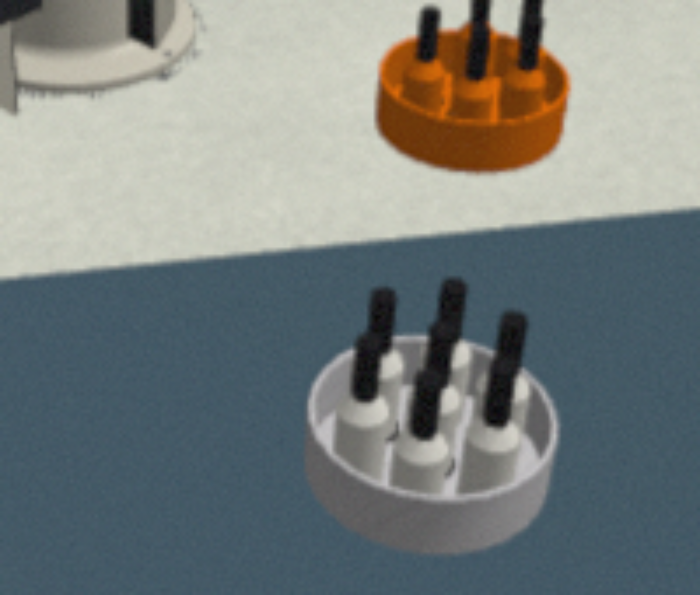

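View pics/t9.png

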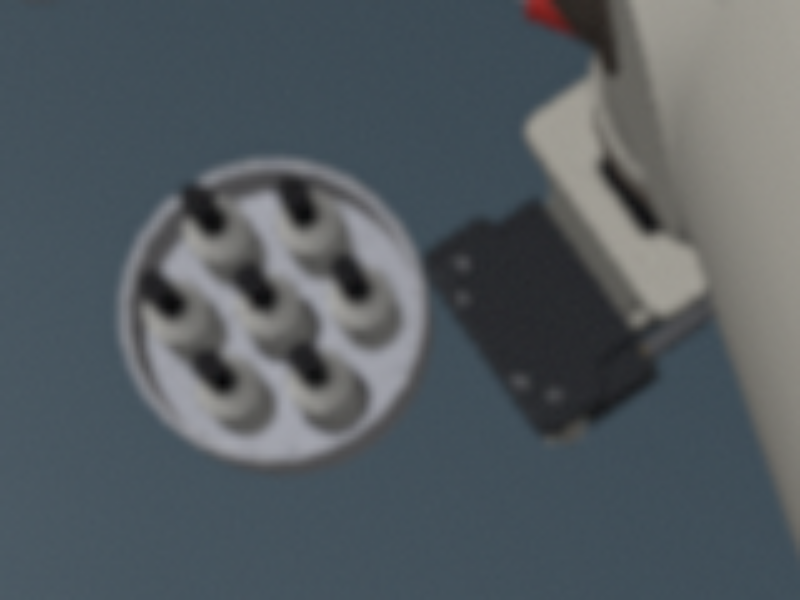

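Both views show an even rosette of seven upright bottles, with the second at top crop (335,390). The gripper is clear, so I'll take a numeric check and hand in.

```bash
python3 - <<'E'
from h import *
im=cv2.imread('pics/t9f.png'); x0,y0,K=185,110,6
g=cv2.resize(im[110:175,185:245].max(2),None,fx=K,fy=K,interpolation=cv2.INTER_LINEAR)
n,l,st,c=cv2.connectedComponentsWithStats((g<65).astype(np.uint8))
for i in range(1,n):
    if st[i,4]>120:
        p=onz('top',(c[i]+.5)/K-.5+[x0,y0],.088)[:2]; d=p-C; V=np.array([-U[1],U[0]]); print('caddy frame mm',(1e3*np.array([d@U,d@V])).round(1))
print(manip.current_force()); manip.hand_in(); print(manip.current_clock())
E
```

```text
caddy frame mm [-23.6  39.2]
caddy frame mm [-45.    0.6]
caddy frame mm [20.8 38.4]
caddy frame mm [-1.4  0. ]
caddy frame mm [-23.4 -38.1]
caddy frame mm [43.  -0.2]
caddy frame mm [ 20.7 -37.7]
[0.47377581 0.12425627 0.56497581]
the job is handed in; nothing more can be done
the job is handed in; nothing more can be done
```

Both loose slim bottles now stand upright in the aluminium caddy, one in the middle and one in the ring gap. I handed the job in shortly after 32 s; the limit is 69 s. I gripped each bottle by its cap, lowered it until I felt the floor (about 6 N, at the expected height), then released it and moved the gripper clear.

**Last checks:**
- **Position:** in the final top picture, the middle bottle's cap is 1.4 mm from the caddy centre. The other is at 43.0 mm along +x (44 mm nominal) and 0.2 mm to the side. The five fixed caps read 0.6–1.6 mm off nominal, so the placing error is within measurement error.
- **Upright:** both bottles look upright in both views. I did not measure their tilt.

**One disagreement:** the fingertips looked about 17 mm higher in the scene picture than the reported TCP. The grips were therefore on the upper part of the caps, but both held without slipping. I did not find the cause.

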